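# Swing open the yellow inspection cover of a cast gear housing

### The job

Two cast gear housings stand on the deburring bench, each with a flat cover that swivels on one screw over its round inspection port. Take the upright knob of the yellow cover and swing the cover sideways until the whole port is open and the gear can be seen, then let go. Leave the blue cover where it is.

Things in the scene. Friction and masses are not known exactly. Their poses are not given: they have to be found in the camera images.
- yellow_cover (a joint): Swivel angle of the flat yellow cover, rad. 0 = closed, against a small stop pin; it grows counter-clockwise seen from above, the only way it can swing, up to a stop at 1.75. Starts between 0 and 0.12. The port is wholly clear from 0.70 on. Stiff (1 to 2 N sideways at the knob); stays where it is left. Cover: 5 mm thick, 44 to 48 mm wide, a narrower tab at the free end carries the knob.
- yellow_knob (a point): Centre (half-way up) of the upright round yellow knob on the free end of the yellow cover: 16 mm diameter, 36 mm tall, 86 to 122 mm above the bench, so this point is 104 mm up. It moves with the cover on a circle of 90 mm radius about the pivot. Its y axis points from the pivot to the knob, z up.
- yellow_pivot (a point): Top centre of the yellow cover's pivot screw (dark head, 16 mm diameter, top 92 mm above the bench), on the vertical axis of the swing; it stays put. It stands on a fixed aluminium casting 150 x 140 mm, upper face 80 mm up, on a round dark plate. The 26 mm port lies 55 mm from it, towards where the knob is when closed.
- blue_knob (a point): Centre of the same kind of knob, blue, on the blue cover of the other, otherwise equal housing; to be left alone.
Not all that is in view belongs to the job. Leave any orange look-alike of the part that bears yellow_cover alone.

How it is judged:
At the end, for the whole second after the job is handed in: The yellow cover is swung open by at least 0.70 rad (the whole port is uncovered) and is at rest; the blue cover's knob is within 15 mm of where it began (value of joint yellow_cover above 0.7 rad and velocity of joint yellow_cover between -0.05 and 0.05 rad/s and distance of blue_knob from where it was at the start of the episode below 0.015 m); the robot touches nothing.
It fails at once if the blue cover is swung (its knob moves more than 15 mm) (distance of blue_knob from where it was at the start of the episode above 0.015 m).
It also fails if it takes over 29 s, if anything falls off the work surface, if the arm or the gripper's body presses on something with over 40 N, if the wrist force passes 120 N, or if a joint passes its speed limit or range.

### The arm

A 7-joint arm with a two-finger parallel gripper is mounted at the origin on the work surface. World frame = base frame: x ahead of the robot, y to its left, z up, the work surface at z = 0. Lengths are in m, angles in rad, forces in N, time in s.
With the tool pointing down it reaches from about 0.4 to 0.925 m from the base axis. Payload 4.1 kg.
Tool frame: the origin (TCP) lies midway between the tips of the shut fingers; the grasp point (between the pads) lies 19 mm behind it (r.tcp_to_grasp is the distance from the TCP to the grasp point, in m); z points along the fingers, y is the direction in which the jaws open and shut (so a half turn about z gives the same grasp; the last joint's range is limited). The gripper opens to 85 mm and grips with 20 to 120 N. Pads are 22 mm wide; open, the fingers measure 114 mm over their backs; the gripper's body (76 mm by 85 mm) begins 54 mm behind the grasp point. The pads swing forward as they close: fully open they stand 13 mm farther back than shut.
Start: joints at [1.199, 0.398, 0.045, 1.537, -0.019, 1.207, -0.051], TCP at [0.175, -0.626, 0.231] pointing down, gripper open.
Joint ranges: [-2.82, 2.82], [-0.49, 2.23], [-1.37, 1.46], [0, 2.46], [-1.36, 4.5], [0.23, 2], [-2.94, 2.94]. Speed limits (rad/s): [2.57, 2.57, 3.14, 3.14, 3.14, 3.14, 3.14].

### API

Orientations are given as a unit quaternion [x, y, z, w].
In Python, from cell import r gives the robot as it stands. The module is installed in compiled form; this text tells all that it offers.
- The arm moves only by the tool step_arm, never from a script. Its argument "deltas" is a list of rows, each an object with "travel": the shift along the world's x, y, z each as a share of 0.15 m, from -1 to 1, a list of three; "turn": the turn about the world's z as a share of pi rad, from -1 to 1. In form: [{"travel": [x, y, z], "turn": turn}, ...]. A call has 1 to 5 rows; each row is the pose to reach, as a shift and turn from the pose commanded when the call began, turning the shorter way round; what a row does not reach only later rows make up. A row lasts 1/12 s, in which the tool goes at most 41.7 mm and 7.16 degrees, less where a joint would pass 70% of its speed; a pose out of reach is approached as far as the arm can. A call with a number of a shift or a turn outside -1 to 1 is refused whole. A call with a gripper value outside its range is refused whole. "claw" is the closure, from 0 (fully open) to 1 (shut), set as the call begins (left out, the last holds). The fingers move at their own pace and stop on an object; the grip force is fixed at half the most. Time passes only in rows, so rows that repeat a pose let the fingers close. It gives the time, the measured TCP pose, the force and the opening at its end, in the units of the state.
- r.get_state(): the state, without advancing time (a new reading comes with each control period).
- r.snapshot(name): name is "side" or "top"; returns a dict with "image" (480x640x3 uint8, red, green, blue), "intrinsics" (3x3 intrinsics, pixels), "pose" (4x4, takes a point from camera to world coordinates). Camera axes: x right, y up, looking along -z (the intrinsics and any distortion apply to the point x, -y, -z); pixel columns grow to the right and rows downward; lengths in m; the calibration is good to about 2 mm. A picture is of the moment at which its call begins. There is no depth.
- r.close_job(): hands the job in, once; it reports no verdict.
Trained networks look in a picture, given as the dict that the camera call returned (one of the last four; its "shot" number tells which), for a name from the list of things; names that differ only in an ending like _2 or _b are one class to them, and where a whole thing is asked for, a point or a joint stands for the part that bears it (a point fixed in the world has none). Each returns a list of dicts, best first, with "p" (0 to 1); they miss things now and then, are a little off and sometimes report something else, mostly with a low value. They report only what shows in the picture. A call takes as long as a camera call. They do not tell look-alikes from the thing itself.
- r.cut_out(query, picture): "region" (480x640 bool, what is visible of it).
- r.pinpoint(query, picture): "centre" ([x, y, z] in m, in world coordinates, good to about 4 mm: a listed point, or the origin of a listed thing).
The state is a dict: "time": time; "q": joint angles; "qd": joint speeds; "tau": joint torques, N m; "position": TCP position; "orientation": TCP orientation; "wrist_force": force on the tool from outside, world axes, zero at the start; "wrist_torque": the same for the moment, N m; "width": finger opening in m.
Only numpy, scipy, OpenCV 4.12 (cv2) and the standard library are available. Lean on these libraries where they do the work, as an engineer would, in place of code of your own. Each camera call takes 0.05 s, during which the arm holds its last target. There are 200 camera calls.

## Working session

There is one attempt and no reset: what is moved stays moved. The work goes in short steps, Python scripts to look and compute and a tool call to move; the robot and the scene stay as the last step left them, time stands still between calls to the robot, and variables do not carry over. Pictures are saved under pics/ and viewed, about 8 in all and at most 12, crops included, and the job is handed in when it is done.

Besides the shell and the picture viewer there is one more tool, called after "Emit:" by a JSON object that holds its "method" and its "body", one argument or row to a line. step_arm: Moves the arm, as the interface text tells. Shift numbers are shares of 0.15 m and turn numbers shares of pi rad, none past 1 either way. Its arguments: {"type":"object","properties":{"deltas":{"type":"array"},"claw":{"type":"number"}},"required":["deltas"]}

```bash
mkdir -p pics
cat > h.py <<'E'
from cell import r
import numpy as np, cv2
def proj(p,s):
    T=np.linalg.inv(s["pose"]); c=T[:3,:3]@np.array(p)+T[:3,3]
    u=np.array(s["intrinsics"])@np.array([c[0],-c[1],-c[2]]); return u[:2]/u[2]
def ray(px,z,s):
    d=np.linalg.inv(s["intrinsics"])@np.array([px[0],px[1],1.]); T=np.array(s["pose"])
    w=T[:3,:3]@np.array([d[0],-d[1],-d[2]]); o=T[:3,3]; return o+w*(z-o[2])/w[2]
def save(s,n): cv2.imwrite(f"pics/{n}.png",cv2.cvtColor(s["image"],cv2.COLOR_RGB2BGR))
E
python3 - <<'E'
from h import *
np.set_printoptions(precision=4,suppress=True)
for c in("top","side"):
    s=r.snapshot(c); save(s,c+"0"); print(c,np.array(s["pose"])[:3,3])
    for q in("yellow_knob","yellow_pivot","blue_knob"):
        for d in r.pinpoint(q,s)[:4]: print(q,round(d["p"],2),np.array(d["centre"]),proj(d["centre"],s))
st=r.get_state();print(st["time"],st["position"],st["orientation"],st["width"])
E
```

```text
top [ 0.3804 -0.204   1.0297]
yellow_knob 0.92 [ 0.5944 -0.1413  0.1028] [298.7294 224.6482]
yellow_knob 0.77 [ 0.8262 -0.1516  0.104 ] [305.7569 117.4019]
yellow_knob 0.59 [ 0.5297 -0.5678  0.1012] [514.6755 258.3032]
yellow_knob 0.55 [ 0.3284 -0.1968  0.1019] [324.9564 360.5328]
yellow_pivot 0.93 [ 0.6013 -0.231   0.0902] [343.0204 223.027 ]
yellow_pivot 0.61 [ 0.3158 -0.2867  0.0887] [371.5812 367.6361]
yellow_pivot 0.58 [ 0.843  -0.2419  0.0929] [348.4429 112.3218]
yellow_pivot 0.56 [ 0.5498 -0.6528  0.0915] [555.5015 249.4501]
blue_knob 0.6 [0.5274 0.2015 0.1025] [128.6969 255.93  ]
side [ 0.4665 -0.9583  0.5255]
yellow_knob 0.85 [ 0.5323 -0.5663  0.1039] [338.8588 363.8658]
yellow_knob 0.75 [ 0.5938 -0.1419  0.1041] [335.5419 207.517 ]
yellow_knob 0.74 [ 0.8232 -0.1496  0.1068] [443.5476 200.4364]
yellow_knob 0.73 [ 0.3302 -0.1931  0.1002] [204.2465 230.8358]
yellow_pivot 0.88 [ 0.8385 -0.2386  0.0922] [466.5033 226.4191]
yellow_pivot 0.82 [ 0.6024 -0.2287  0.0895] [346.8143 234.1913]
yellow_pivot 0.67 [ 0.3111 -0.2909  0.09  ] [188.4206 264.4358]
yellow_pivot 0.58 [ 0.5468 -0.6556  0.0894] [364.7905 432.9075]
blue_knob 0.62 [0.5226 0.1963 0.1004] [290.5549 154.5387]
0.4 [ 0.1752 -0.6259  0.2312] [ 0.9907  0.136  -0.     -0.0001] 0.08545389067635559
```

View pics/top0.png

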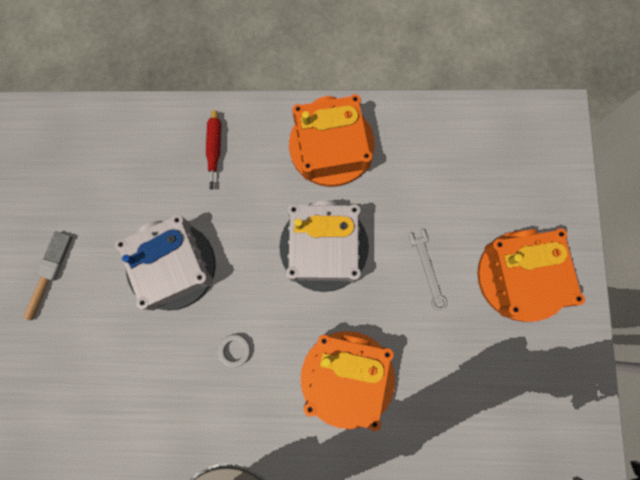

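View pics/side0.png

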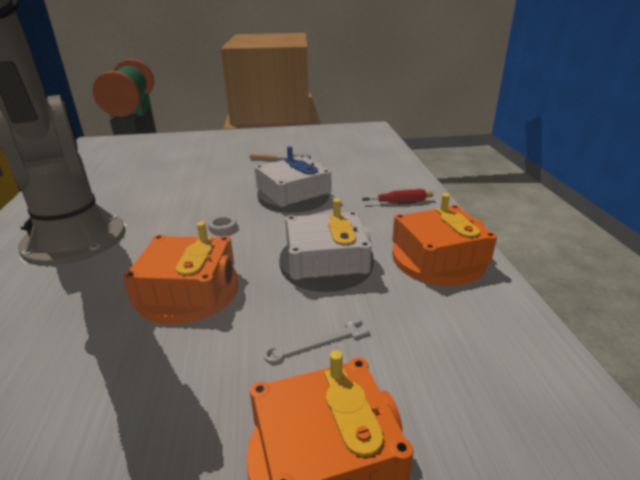

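Candidates for the yellow knob in the top picture:
- (299,225), on the aluminium housing with the dark plate
- (306,117), (515,258) and (325,360), all on orange look-alikes
- (129,256), the blue knob

By the description I choose (299,225). The knob-to-pivot distance there is about 90 mm, which fits. I'll check it in a close crop.

Run:
```python
import cv2
a=cv2.imread("pics/top0.png")[180:300,270:390]; b=cv2.imread("pics/side0.png")[180:300,270:390]
cv2.imwrite("pics/crop0.png",cv2.resize(cv2.hconcat([a,b]),(800,400),interpolation=cv2.INTER_CUBIC))
```

```text
(no output)
```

View pics/crop0.png

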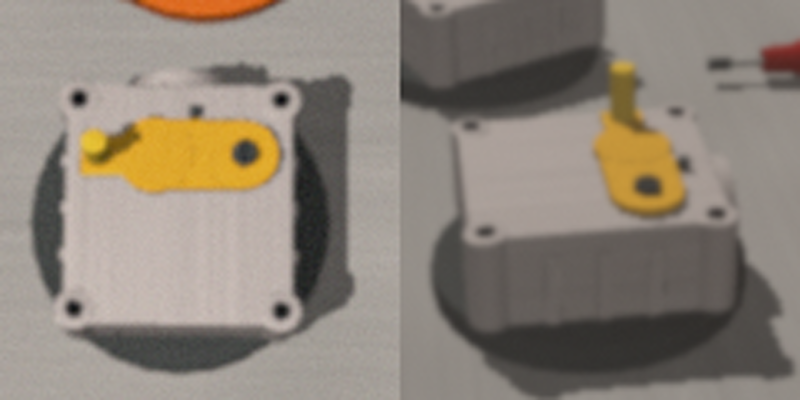

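Emit:
{"method": "step_arm", "body": {
  "deltas": [
    {"travel":[0.7,0.8,0.1],"turn":0.11},
    {"travel":[0.7,0.8,0.1],"turn":0.11},
    {"travel":[0.7,0.8,0.1],"turn":0.11},
    {"travel":[0.7,0.8,0.1],"turn":0.11},
    {"travel":[0.7,0.8,0.1],"turn":0.11}
  ]
}}

```text
time: 0.82
position: [0.2882, -0.4995, 0.2475]
orientation: [0.951, 0.31, 0.003, -0.0]
wrist_force: [0.7, 1.2, 0.2]
width: 0.0856
```

The crop shows the grey aluminium housing on its dark round plate. The yellow cover's knob is at top pixel (298,224) and its dark screw at (343,225), so the choice is confirmed.

Emit:
{"method": "step_arm", "body": {
  "deltas": [
    {"travel":[0.7,0.8,0],"turn":0.11},
    {"travel":[0.7,0.8,0],"turn":0.11},
    {"travel":[0.7,0.8,0],"turn":0.11},
    {"travel":[0.7,0.8,0],"turn":0.11},
    {"travel":[0.7,0.8,0],"turn":0.11}
  ]
}}

```text
time: 1.23
position: [0.3917, -0.3786, 0.2469]
orientation: [0.883, 0.469, 0.003, -0.0]
wrist_force: [0.2, 0.2, 0.3]
width: 0.0854
```

Emit:
{"method": "step_arm", "body": {
  "deltas": [
    {"travel":[0.7,0.8,0],"turn":0.11},
    {"travel":[0.7,0.8,0],"turn":0.11},
    {"travel":[0.7,0.8,0],"turn":0.11},
    {"travel":[0.7,0.8,0],"turn":0.11},
    {"travel":[0.7,0.8,0],"turn":0.11}
  ]
}}

```text
time: 1.65
position: [0.4958, -0.2579, 0.2469]
orientation: [0.789, 0.614, 0.003, -0.0]
wrist_force: [0.0, 0.9, -0.3]
width: 0.0853
```

Emit:
{"method": "step_arm", "body": {
  "deltas": [
    {"travel":[0.7,0.8,0],"turn":0.11},
    {"travel":[0.7,0.8,0],"turn":0.11},
    {"travel":[0.7,0.8,0],"turn":0.11},
    {"travel":[0.7,0.8,0],"turn":0.11},
    {"travel":[0.7,0.8,0],"turn":0.11}
  ]
}}

```text
time: 2.07
position: [0.5994, -0.1374, 0.2465]
orientation: [0.673, 0.74, 0.004, -0.001]
wrist_force: [0.4, 0.3, 0.6]
width: 0.0855
```

Emit:
{"method": "step_arm", "body": {
  "claw": 0.5,
  "deltas": [
    {"travel":[0,0,0],"turn":0},
    {"travel":[0,0,0],"turn":0},
    {"travel":[0,0,0],"turn":0},
    {"travel":[0,0,0],"turn":0}
  ]
}}

```text
time: 2.4
position: [0.5943, -0.1482, 0.2463]
orientation: [0.678, 0.735, -0.001, 0.0]
wrist_force: [-0.3, 0.6, -0.8]
width: 0.0427
```

Emit:
{"method": "step_arm", "body": {
  "deltas": [
    {"travel":[0,0.04,-0.2],"turn":0},
    {"travel":[0,0.04,-0.4],"turn":0},
    {"travel":[0,0.04,-0.6],"turn":0},
    {"travel":[0,0.04,-0.6],"turn":0},
    {"travel":[0,0.04,-0.6],"turn":0}
  ]
}}

```text
time: 2.82
position: [0.5936, -0.1411, 0.1554]
orientation: [0.677, 0.736, -0.001, -0.001]
wrist_force: [0.1, -0.5, 0.7]
width: 0.0423
```

Run:
```python
from h import *
a=r.snapshot("side"); save(a,"s1")
b=r.snapshot("top"); save(b,"t1")
cv2.imwrite("pics/c1.png",cv2.resize(cv2.cvtColor(cv2.hconcat([b["image"][150:310,220:380],a["image"][120:280,260:420]]),cv2.COLOR_RGB2BGR),(800,400),interpolation=cv2.INTER_CUBIC))
st=r.get_state();print(st["time"],st["position"],st["orientation"],st["q"],st["wrist_force"])
for s in(a,b):print([(d["p"],d["centre"]) for d in r.pinpoint("yellow_knob",s)])
```

```text
2.9167 [ 0.59632954 -0.14081183  0.15837982] [0.67707534 0.73591187 0.0008071  0.00143179] [ 0.51582867  0.42318189 -0.46227645  1.70371537  0.21192659  1.06106629
  0.0686159 ] [-0.02685714 -0.28555758  0.25693717]
[(0.88, [0.5305, -0.567, 0.1042]), (0.8, [0.5976, -0.1416, 0.1045]), (0.64, [0.822, -0.1502, 0.1079]), (0.59, [0.3309, -0.1957, 0.0978])]
[(0.88, [0.5935, -0.139, 0.1029]), (0.82, [0.3307, -0.2003, 0.1035]), (0.66, [0.8258, -0.1504, 0.1058])]
```

View pics/c1.png

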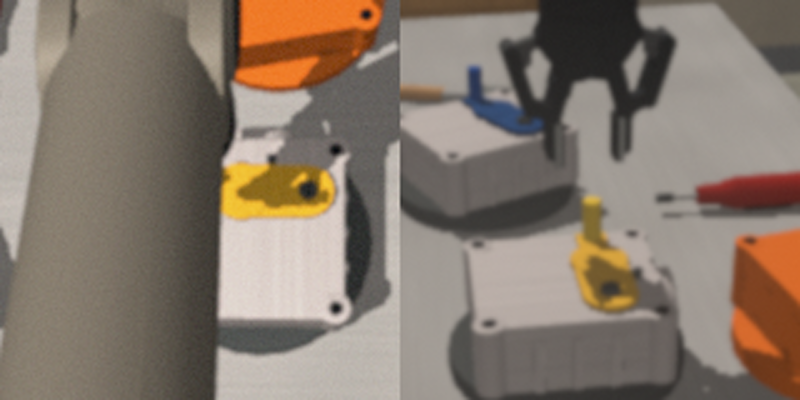

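The fingers straddle the knob: in the right half of the crop the knob top is at (592,200), midway below the fingertips at (553,155) and (622,155). Next I lower, narrow the gap into a loose cage, and swing along the arc.

Emit:
{"method": "step_arm", "body": {
  "deltas": [
    {"travel":[0,0,-0.1],"turn":0},
    {"travel":[0,0,-0.2],"turn":0},
    {"travel":[0,0,-0.32],"turn":0},
    {"travel":[0,0,-0.43],"turn":0},
    {"travel":[0,0,-0.43],"turn":0}
  ]
}}

```text
time: 3.43
position: [0.5938, -0.14, 0.0903]
orientation: [0.677, 0.736, -0.001, -0.001]
wrist_force: [-0.6, 0.4, 0.1]
width: 0.0426
```

Emit:
{"method": "step_arm", "body": {
  "claw": 0.7,
  "deltas": [
    {"travel":[0,0,0],"turn":0},
    {"travel":[0,0,0],"turn":0},
    {"travel":[0,0,0],"turn":0},
    {"travel":[0,0,0],"turn":0}
  ]
}}

```text
time: 3.77
position: [0.5962, -0.1401, 0.0934]
orientation: [0.677, 0.736, 0.001, 0.001]
wrist_force: [0.4, -0.3, 0.2]
width: 0.0256
```

Emit:
{"method": "step_arm", "body": {
  "deltas": [
    {"travel":[-0.03,-0.01,0],"turn":0.02},
    {"travel":[-0.07,-0.01,0],"turn":0.04},
    {"travel":[-0.1,-0.02,0],"turn":0.06},
    {"travel":[-0.14,-0.03,0],"turn":0.08},
    {"travel":[-0.17,-0.04,0],"turn":0.095}
  ]
}}

```text
time: 4.18
position: [0.5708, -0.1451, 0.0931]
orientation: [0.558, 0.83, 0.001, 0.001]
wrist_force: [1.4, 1.1, 0.3]
width: 0.0258
```

Emit:
{"method": "step_arm", "body": {
  "deltas": [
    {"travel":[-0.03,-0.02,0],"turn":0.02},
    {"travel":[-0.06,-0.03,0],"turn":0.04},
    {"travel":[-0.09,-0.05,0],"turn":0.06},
    {"travel":[-0.12,-0.07,0],"turn":0.08},
    {"travel":[-0.15,-0.09,0],"turn":0.095}
  ]
}}

```text
time: 4.6
position: [0.5482, -0.1584, 0.093]
orientation: [0.429, 0.904, 0.001, 0.001]
wrist_force: [0.5, 2.5, 0.4]
width: 0.0257
```

Emit:
{"method": "step_arm", "body": {
  "deltas": [
    {"travel":[-0.03,-0.02,0],"turn":0.02},
    {"travel":[-0.05,-0.05,0],"turn":0.04},
    {"travel":[-0.08,-0.08,0],"turn":0.06},
    {"travel":[-0.1,-0.11,0],"turn":0.08},
    {"travel":[-0.12,-0.13,0],"turn":0.095}
  ]
}}

```text
time: 5.02
position: [0.5298, -0.1786, 0.0928]
orientation: [0.29, 0.957, 0.001, 0.001]
wrist_force: [2.0, 1.5, -0.3]
width: 0.0253
```

Emit:
{"method": "step_arm", "body": {
  "deltas": [
    {"travel":[-0.01,-0.02,0],"turn":0.015},
    {"travel":[-0.03,-0.05,0],"turn":0.03},
    {"travel":[-0.04,-0.08,0],"turn":0.045},
    {"travel":[-0.05,-0.1,0],"turn":0.065},
    {"travel":[-0.05,-0.1,0],"turn":0.065}
  ]
}}

```text
time: 5.43
position: [0.5217, -0.1944, 0.0925]
orientation: [0.192, 0.981, 0.0, 0.0]
wrist_force: [0.6, 0.7, -0.1]
width: 0.0258
```

Run:
```python
from h import *
a=r.snapshot("side")
b=r.snapshot("top")
cv2.imwrite("pics/c2.png",cv2.resize(cv2.cvtColor(cv2.hconcat([b["image"][150:310,240:400],a["image"][140:300,240:400]]),cv2.COLOR_RGB2BGR),(800,400),interpolation=cv2.INTER_CUBIC))
for s in(a,b):print([(d["p"],d["centre"]) for d in r.pinpoint("yellow_knob",s)])
```

```text
[(0.91, [0.8238, -0.1512, 0.1061]), (0.87, [0.5323, -0.5664, 0.1026]), (0.75, [0.5178, -0.1885, 0.1026]), (0.6, [0.3308, -0.2, 0.0999])]
[(0.9, [0.83, -0.1528, 0.1054]), (0.62, [0.5306, -0.5692, 0.104])]
```

View pics/c2.png

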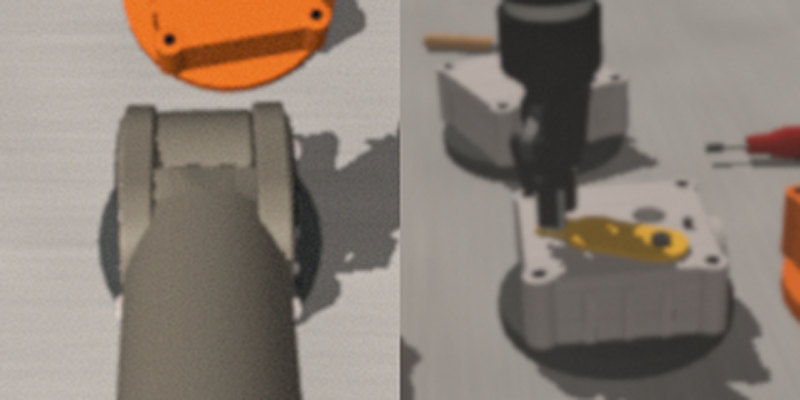

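The cover is swung, and the port shows uncovered at right-crop (648,213). Next I open the fingers and retract upward.

Emit:
{"method": "step_arm", "body": {
  "claw": 0.5,
  "deltas": [
    {"travel":[0,0,0],"turn":0},
    {"travel":[0,0,0],"turn":0},
    {"travel":[0,0,0],"turn":0},
    {"travel":[0,0,0],"turn":0}
  ]
}}

```text
time: 5.97
position: [0.5217, -0.1939, 0.0919]
orientation: [0.192, 0.981, 0.0, 0.0]
wrist_force: [-0.8, 1.1, -0.4]
width: 0.0429
```

Emit:
{"method": "step_arm", "body": {
  "deltas": [
    {"travel":[0,0,0.15],"turn":0},
    {"travel":[0,0,0.35],"turn":0},
    {"travel":[0,0,0.55],"turn":0},
    {"travel":[0,0,0.75],"turn":0},
    {"travel":[0,0,0.9],"turn":0}
  ]
}}

```text
time: 6.38
position: [0.5225, -0.1939, 0.2295]
orientation: [0.192, 0.981, -0.0, 0.001]
wrist_force: [0.1, 0.3, 0.2]
width: 0.0423
```

Emit:
{"method": "step_arm", "body": {
  "deltas": [
    {"travel":[0,-0.25,0],"turn":0},
    {"travel":[0,-0.5,0],"turn":0},
    {"travel":[0,-0.75,0],"turn":0},
    {"travel":[0,-1,0],"turn":0},
    {"travel":[0,-1,0],"turn":0}
  ]
}}

```text
time: 6.8
position: [0.5187, -0.3547, 0.2258]
orientation: [0.198, 0.98, -0.003, -0.0]
wrist_force: [-0.7, -0.6, -1.2]
width: 0.0424
```

Emit:
{"method": "step_arm", "body": {
  "deltas": [
    {"travel":[0,-0.25,0],"turn":0},
    {"travel":[0,-0.5,0],"turn":0},
    {"travel":[0,-0.75,0],"turn":0},
    {"travel":[0,-1,0],"turn":0},
    {"travel":[0,-1,0],"turn":0}
  ]
}}

```text
time: 7.22
position: [0.5176, -0.5041, 0.2249]
orientation: [0.198, 0.98, -0.003, -0.001]
wrist_force: [-2.7, -1.4, -0.1]
width: 0.0427
```

Emit:
{"method": "step_arm", "body": {
  "deltas": [
    {"travel":[0,0,0],"turn":0},
    {"travel":[0,0,0],"turn":0},
    {"travel":[0,0,0],"turn":0},
    {"travel":[0,0,0],"turn":0},
    {"travel":[0,0,0],"turn":0}
  ]
}}

```text
time: 7.63
position: [0.5223, -0.4925, 0.2273]
orientation: [0.191, 0.982, 0.0, 0.0]
wrist_force: [0.4, -0.5, -0.1]
width: 0.0425
```

Run:
```python
from h import *
a=r.snapshot("side")
b=r.snapshot("top")
cv2.imwrite("pics/c3.png",cv2.resize(cv2.cvtColor(cv2.hconcat([b["image"][110:350,80:400],a["image"][120:360,200:520]]),cv2.COLOR_RGB2BGR),(800,300),interpolation=cv2.INTER_CUBIC))
for s in(a,b):
  for q in("yellow_knob","blue_knob"):
    for d in r.pinpoint(q,s):
      c=np.array(d["centre"]); e=c[:2]-[.602,-.230]
      print(q,d["p"],c, "angle",round(np.arctan2(e[1],e[0])-1.655,2) if np.hypot(*e)<.12 else "")
st=r.get_state();print(st["time"],st["position"],st["wrist_force"])
```

```text
yellow_knob 0.96 [ 0.8244 -0.151   0.1077] angle 
yellow_knob 0.71 [ 0.3294 -0.1963  0.1005] angle 
yellow_knob 0.66 [ 0.5311 -0.5708  0.1028] angle 
blue_knob 0.41 [0.5218 0.2009 0.099 ] angle 
yellow_knob 0.89 [ 0.331  -0.1979  0.1058] angle 
yellow_knob 0.72 [ 0.5176 -0.1883  0.1007] angle 1.03
yellow_knob 0.55 [ 0.8245 -0.1525  0.1054] angle 
blue_knob 0.57 [0.5253 0.1967 0.1021] angle 
7.9333 [ 0.52166886 -0.49389186  0.22696393] [ 0.24949313 -0.26027815 -0.32916984]
```

View pics/c3.png

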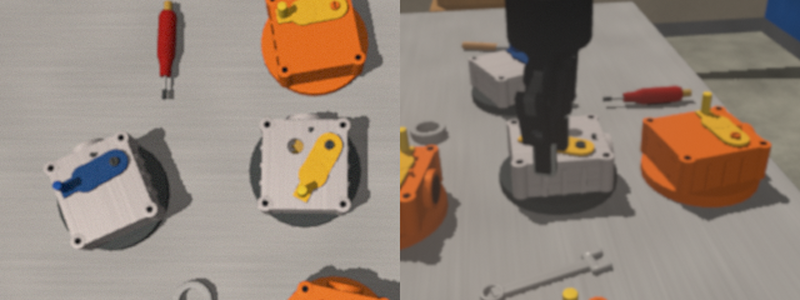

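The top view shows the port fully clear at crop (296,146), with the cover at about 1.03 rad. The blue cover hasn't moved, and the arm is clear and at rest.

```bash
python3 -c "
from cell import r
print(r.close_job())"
```

```text
the job is handed in; nothing more can be done
None
```

The yellow cover on the aluminium housing is swung open by about 1.03 rad, so the whole port is clear (0.70 rad is needed). I handed the job in at about 8 s of the 29 s allowed. I caged the knob loosely between the half-shut fingers, swung it counter-clockwise along its arc, opened the fingers and retracted upward.

- **Yellow cover:** the last top picture shows the port and gear uncovered. The angle comes from one top-view network fix, taken relative to the starting position. The side view couldn't confirm it at the end because the gripper blocked the knob, but a side view just before release put the knob in the same place, within a millimetre.
- **Blue cover:** the knob was found within about 5 mm of its first reading, which is about the accuracy of the network. It looks unmoved in the picture.
- **Arm:** the gripper stood about 0.3 m from the cover and touched nothing. Reported wrist force was about 3 N or less throughout, and near zero at the end.

No check failed; the hand-in reports no verdict.

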